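# Set a valve up for a run-out check

### The job

Set up the smallest-headed of the three engine valves in the rack for a run-out check on the stand: bring its stem in from the stand's front under the two sprung keeper arms, so that the stem lifts the keeper and holds it open, and lower it into both V-blocks, stem tip up to the end stop and head at the indicator end, so that the keeper closes on the stem and keeps it there. Then swing the dial indicator all the way down onto the valve's head. Leave the other two valves lying in the rack.

Things in the scene. Friction and masses are not known exactly. Their poses are not given: they have to be found in the camera images.
- valve_small: The valve to set up: bright steel, 169 mm long, round stem 12 mm thick, flat round head 42 mm wide, 0.165 to 0.286 kg. Origin on the stem axis, 80 mm from the stem tip; x axis along the stem from tip (-80 mm) to head (plain stem to +67, head rim 84 to 89 mm). Centre of mass about 34 mm from the origin towards the head. It may be turned any way about its own x axis
- small_head (a point): centre of the flat outer face of valve_small's head, on the stem axis (x = +89 mm of the valve)
- valve_big_a: one of two larger valves, to be left in the rack: the same stem, head 56 mm wide; origin and x axis as for valve_small
- valve_big_b: the other larger valve, to be left in the rack: as valve_big_a
- rack: fixed wooden rack, base 150 x 270 x 8 mm, origin under its centre. The three valves lie 85 mm apart along its y, in any order, stems level along its x, heads to +x, stem axes 48 mm above the table, in open V notches (10 mm deep) of two rails 14 mm thick at x = -54 and +54 mm, tops 50 mm above the table. Nothing stands between the rails
- stand: fixed checking stand, base 165 x 225 x 12 mm; front = its -x side; origin on the underside, below the seat point. Two steel V-blocks (V 90 degrees, 8 mm deep; 16 mm along y, 40 mm along x) at y = -54 and +54 mm, rims 74.5 mm above the table. End stop: 26 mm wide plate, face at y = -80 mm, 90 mm high. Between the blocks nothing is higher than 40 mm
- seat (a point): where valve_small's origin lies when it is home with its tip touching the end stop: midway between the V-blocks, 75 mm above the table. Axes as the stand's: x from front to back, y along the V line to the indicator end (the valve's x axis must point along +y), z up. Above the V-block rims the stem axis must be at least 6 mm higher than this point
- keeper (a joint): opening of the sprung keeper, rad: two steel arms 12 mm wide over the V-blocks (stand y = -54 and +54 mm), on one spindle low behind them (stand x = +50 mm, 35 mm above the table). 0 = shut and empty, about 0.10 = closed on a seated stem, about 0.27 = held open by a stem 8 mm above its seat. It springs shut: about 6 N on a seated stem, 8 to 12 N while pushed open
- keeper_lip (a point): midway between the front edges of the keeper's two lead-in lips. Shut, it is 50 mm in front of the seat point and 29 mm above it, and the arms close the V mouths from above. A stem moved level from front to back (stand +x), its axis 7 to 18 mm above seat height, runs under the lips and pushes both arms up and back; lowered into the V-blocks, the arms follow it down
- indicator (a joint): angle of the dial indicator's swing arm, rad: 0 = all the way down on its stop, growing as it swings up and back; starts at 0.6 to 0.95, stays where it is left (friction about 0.3 N m)
- indicator_knob (a point): centre of the black ball knob, 18 mm wide, at the front end of the swing arm, 130 mm from the hinge; press it down along its arc to lower the arm. On the stop it is 125 mm above the table, at stand x = -45, y = +88 mm. The dial (48 mm wide, 18 mm thick along stand y) is on the arm, 45 mm nearer the hinge than the knob, its centre 34 mm above the arm
- indicator_hinge (a point): hinge of the swing arm, fixed at stand x = +85, y = +88 mm, 125 mm above the table; its axis is the stand's y axis. Down, the arm is level and points from here to the stand's front (-x)
- plunger (a joint): how far the indicator's plunger is pressed in, m, 0 to 0.010 (weak spring, about 1 N). Its flat foot, 8 mm wide, hangs below the dial, 85 mm from the hinge, at stand y = +88 mm. With the arm down on a valve that is home, the head's rim presses it in about 4 mm

How it is judged:
By the outcome, as a careful person would: the job done as asked, in the order asked, and still so for the second after the job is handed in, with the robot touching nothing.
It also fails if it takes over 54 s, if anything falls off the work surface, if the arm or the gripper's body presses on something with over 40 N, if the wrist force passes 120 N, or if a joint passes its speed limit or range.

### The arm

A 7-joint arm with a two-finger parallel gripper is mounted at the origin on the work surface. World frame = base frame: x ahead of the robot, y to its left, z up, the work surface at z = 0. Lengths are in m, angles in rad, forces in N, time in s.
With the tool pointing down it reaches from about 0.425 to 1.025 m from the base axis. Payload 9.4 kg.
Tool frame: the origin (TCP) lies where the fingers leave the gripper's body, on its centre line; the fingertips stand 84 mm ahead of it and the grasp point (between the pads) lies 65 mm ahead of it; z points along the fingers, y is the line along which they close (so a half turn about z gives the same grasp; the last joint's range is limited). The gripper opens to 93 mm and grips with 3 to 60 N. Pads are 15 mm wide; open, the fingers measure 128 mm over their backs; the gripper's body (75 mm by 188 mm) begins 65 mm behind the grasp point.
Start: joints at [-1.23, 0.599, -0.003, 1.599, 0.002, 0.943, -0.08], TCP at [0.294, 0.663, 0.303] pointing down, gripper open.
Joint ranges: [-2.57, 2.57], [-0.35, 1.97], [-1.29, 1.29], [0.11, 2.56], [-1.05, 4.19], [0.11, 1.86], [-2.63, 2.63]. Speed limits (rad/s): [2.22, 2.22, 3.01, 3.01, 3.14, 3.14, 3.14].

### API

Orientations are given as a unit quaternion [w, x, y, z].
In Python, from cell import ctrl, solver, cams gives the robot as it stands. Calls block until the motion is done:
- ctrl.goto(position, orientation): joint-space move of the TCP to a pose.
- ctrl.move_linear(position, rot=None, speed=0.15, threshold=None): straight line of the TCP; rot=None keeps the orientation; speed is the mean speed in m/s. With threshold (N) it stops when the force on the tool has changed by that much, and returns True; else False.
- ctrl.goto_joints(angles): joint-space move.
- ctrl.set_gripper(opening, effort=None): finger opening in m; effort is the grip in N (None keeps the last); returns when the fingers have stopped.
- ctrl.wait(seconds).
- solver.solve_ik(position, orientation): joint angles nearest the present ones, or None.
- cams.get_image(name): name is "scene" or "top" or "wrist"; returns a dict with "pixels" (420x560x3 uint8, red, green, blue), "range_z" (420x560 float32, m along the optical axis (not along the pixel's ray), 0 where there is no reading), "fx", "fy", "cx", "cy" (pixels), "R" (3x3) and "t" (3): a world point X has camera coordinates R X + t; the wrist camera has in their place "mount" (4x4, takes a point from camera to tool coordinates, whose origin is the TCP and whose axes are the flange's). Camera axes: x right, y down, z forward; pixel columns grow to the right and rows downward; lengths in m; the calibration is good to about 2 mm. A picture is of the moment at which its call begins: read the wrist's pose just before it.
A pose or a line that the arm cannot do raises ctrl.IKError and nothing moves.
- ctrl.job_done(): hands the job in; it is judged then, once.
Trained networks look in a picture, given as the dict that the camera call returned (one of the last four; its "shot" number tells which), for a name from the list of things; names that differ only in an ending like _2 or _b are one class to them, and where a whole thing is asked for, a point or a joint stands for the part that bears it (a point fixed in the world has none). Each returns a list of dicts, best first, with "conf" (0 to 1); they miss things now and then, are a little off and sometimes report something else, mostly with a low value. They report only what shows in the picture. A call takes as long as a camera call.
- cams.silhouettes(picture, label): "region" (420x560 bool, what is visible of it) and "centre" ([column, row] in pixels, amid what is visible of it).
Readings, each from a call of its own:
- ctrl.current_time(): time.
- ctrl.current_joint_pos(): joint angles.
- ctrl.current_qd(): joint speeds.
- ctrl.current_effort(): joint torques, N m.
- ctrl.current_ee_pos(): TCP position.
- ctrl.current_tool_rot(): TCP orientation.
- ctrl.current_wrist_force(): force on the tool from outside, world axes, zero at the start.
- ctrl.current_torque(): the same for the moment, N m.
- ctrl.current_gripper_width(): finger opening in m.
- ctrl.current_gripper_force(): force on a finger pad.
Only numpy, scipy, OpenCV 4.12 (cv2) and the standard library are available. Lean on these libraries where they do the work, as an engineer would, in place of code of your own. Each camera call takes 0.05 s, during which the arm holds its last target. There are 200 camera calls.

## Working session

There is one attempt and no reset: what is moved stays moved. The work goes in short steps, each a Python script; the robot and the scene stay as the last script left them, time stands still between calls to the robot, and variables do not carry over. Pictures are saved under pics/ and viewed, at most 10 in all, crops included, and the job is handed in when it is done.

```bash
ls; mkdir -p pics
python3 - <<'E'
from cell import ctrl, solver, cams
import cv2, numpy as np
ims={}
for n in ("top","scene"):
    im=cams.get_image(n); ims[n]=im
    cv2.imwrite(f"pics/{n}0.png",im["pixels"][:,:,::-1])
    R,t=im["R"],im["t"]
    print(n,"cam at",-R.T@t, "fwd",R[2])
    for l in ("valve_small","valve_big_a","rack","stand","keeper","indicator","indicator_knob"):
        for d in cams.silhouettes(im,l)[:4]:
            m=d["region"]&(im["range_z"]>0)
            v,u=np.nonzero(m); z=im["range_z"][m]
            P=np.c_[(u-im["cx"])/im["fx"]*z,(v-im["cy"])/im["fy"]*z,z]
            W=(P-t)@R
            if len(W)<3: print(l,'few');continue
            print(l,round(d["conf"],2),np.round(d["centre"]),len(W),"med",np.round(np.median(W,0),3),"p2",np.round(np.percentile(W,2,0),3),"p98",np.round(np.percentile(W,98,0),3))
print(ctrl.current_time(),ctrl.current_tool_rot())
E
```

```text
cell.py
pics
top cam at [ 0.52683514 -0.04141241  0.89327988] fwd [ 0.02828474  0.02301885 -0.99933483]
valve_small 0.75 [398. 194.] 536 med [ 0.594 -0.281  0.052] p2 [ 0.495 -0.301  0.006] p98 [ 0.658 -0.267  0.067]
valve_small 0.3 [359. 189.] 609 med [ 0.601 -0.197  0.052] p2 [ 0.498 -0.22   0.003] p98 [ 0.661 -0.178  0.074]
valve_big_a 0.75 [360. 186.] 569 med [ 0.607 -0.197  0.052] p2 [ 0.496 -0.22   0.007] p98 [ 0.661 -0.177  0.074]
valve_big_a 0.6 [441. 188.] 600 med [ 0.6   -0.365  0.052] p2 [ 0.494 -0.388  0.041] p98 [ 0.656 -0.346  0.074]
rack 0.73 [392. 205.] 6846 med [ 0.57  -0.276  0.007] p2 [ 0.497 -0.413  0.002] p98 [ 0.641 -0.15   0.05 ]
stand 0.88 [162. 211.] 7750 med [0.554 0.251 0.012] p2 [0.469 0.126 0.008] p98 [0.642 0.341 0.227]
stand 0.53 [439. 187.] 619 med [ 0.602 -0.366  0.052] p2 [ 0.494 -0.399 -0.001] p98 [ 0.669 -0.346  0.074]
stand 0.22 [171. 205.] 868 med [0.541 0.232 0.078] p2 [0.464 0.154 0.009] p98 [0.589 0.296 0.105]
keeper 0.65 [164. 205.] 754 med [0.541 0.238 0.079] p2 [0.467 0.154 0.014] p98 [0.59  0.295 0.106]
keeper 0.26 [401. 194.] 520 med [ 0.
[... 706 characters left out ...]
.074]
valve_big_a 0.56 [210. 219.] 447 med [ 0.625 -0.198  0.051] p2 [ 0.496 -0.237  0.   ] p98 [ 0.663 -0.178  0.074]
rack 0.94 [196. 198.] 3728 med [ 0.566 -0.272  0.01 ] p2 [ 0.511 -0.415  0.002] p98 [ 0.643 -0.151  0.052]
stand 0.64 [368. 264.] 5615 med [0.567 0.246 0.012] p2 [0.466 0.126 0.001] p98 [0.648 0.345 0.226]
keeper 0.63 [362. 262.] 613 med [0.551 0.236 0.078] p2 [0.467 0.152 0.016] p98 [0.593 0.288 0.106]
indicator 0.67 [415. 244.] 503 med [0.557 0.316 0.209] p2 [ 0.437  0.296 -0.002] p98 [0.591 0.34  0.232]
indicator_knob 0.6 [414. 238.] 385 med [0.557 0.314 0.217] p2 [0.494 0.296 0.13 ] p98 [0.587 0.328 0.233]
0.8 [1.11743828e-05 2.07365030e-01 9.78263637e-01 2.59523623e-05]
```

View pics/top0.png

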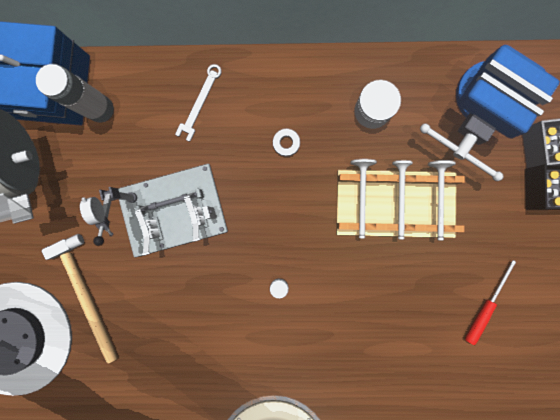

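View pics/scene0.png

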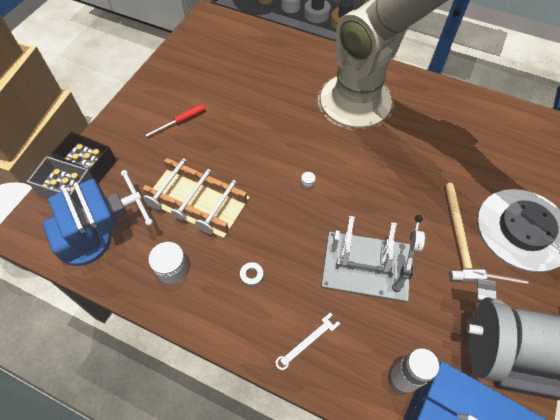

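The top view shows the rack at about (398,205), with the small valve in the middle at (402,195). The stand is at about (165,210) with a yaw of about 15°, and the raised indicator's knob is at (98,241). Next I'll get closer wrist views.

```bash
cat > h.py <<'E'
from cell import ctrl, solver, cams
import numpy as np, cv2
from scipy.spatial.transform import Rotation as Ro
def quat(yaw):  # tool down, tool y (closing) along world angle yaw
    y=np.array([np.cos(yaw),np.sin(yaw),0]); z=np.array([0,0,-1.]); x=np.cross(y,z)
    return Ro.from_matrix(np.c_[x,y,z]).as_quat()[[3,0,1,2]]
def mat(q): return Ro.from_quat(np.array(q)[[1,2,3,0]]).as_matrix()
def wrist():
    p=np.array(ctrl.current_ee_pos());M=mat(ctrl.current_tool_rot())
    im=cams.get_image("wrist"); m=np.array(im["mount"])
    im["Rcw"]=M@m[:3,:3]; im["pcw"]=p+M@m[:3,3]; return im
def cloud(im):
    z=im["range_z"]; v,u=np.indices(z.shape)
    P=np.stack([(u-im["cx"])/im["fx"]*z,(v-im["cy"])/im["fy"]*z,z],-1)
    W=P@im["Rcw"].T+im["pcw"] if "Rcw" in im else (P-im["t"])@im["R"]
    W[z==0]=np.nan; return W
E
python3 - <<'E'
from h import *
m=np.array(cams.get_image("wrist")["mount"]); print(np.round(m,3))
def look(name,tgt,yaw,h):
    q=quat(yaw); M=mat(q); off=M@m[:3,3]; f=M@m[:3,2]
    p=np.array([tgt[0],tgt[1],0.05])-f/(-f[2])*(h-0.05); p[2]=h
    tcp=p-off
    js=solver.solve_ik(tcp,q)
    print(name,tcp,js)
    if js is None: return False
    ctrl.goto(tcp,q); ctrl.wait(0.2)
    im=wrist(); np.savez(f"{name}.npz",W=cloud(im),px=im["pixels"])
    cv2.imwrite(f"pics/{name}.png",im["pixels"][:,:,::-1]); print(ctrl.current_time())
    return True
for yaw in (0.27,0.27+np.pi):
    if look("stand1",(0.54,0.245),yaw,0.5): break
for yaw in (np.pi/2,-np.pi/2):
    if look("rack1",(0.58,-0.281),yaw,0.42): break
E
```

```text
[[-0.001 -0.955 -0.297  0.083]
 [ 1.    -0.    -0.    -0.001]
 [ 0.    -0.297  0.955 -0.081]
 [ 0.     0.     0.     1.   ]]
stand1 [0.52614092 0.29984693 0.41875522] [-0.81211404  0.35023135  0.27956369  1.75577626 -0.1093198   1.05074011
 -0.2242369 ]
2.7333
rack1 [ 0.54834226 -0.27976729  0.33875522] [ 0.23426621  0.43371094  0.20925904  1.83106746 -0.11273854  0.88828403
  2.06672526]
5.0833
```

Run:
```python
import numpy as np, cv2
a=cv2.imread("pics/stand1.png");b=cv2.imread("pics/rack1.png")
cv2.imwrite("pics/both.png",cv2.resize(np.vstack([a,b]),None,fx=.7,fy=.7,interpolation=cv2.INTER_AREA))
d=np.load("stand1.npz");W=d["W"].reshape(-1,3);W=W[np.isfinite(W[:,0])]
m=(W[:,2]>.006)&(W[:,2]<.02)&(abs(W[:,0]-.55)<.16)&(abs(W[:,1]-.24)<.17)
r=cv2.minAreaRect((W[m,:2]*1000).astype(np.float32));print("base",r,m.sum(),np.median(W[m,2]))
t=W[abs(W[:,2])<.006]; print("table",np.median(t[:,2]))
d=np.load("rack1.npz");W=d["W"].reshape(-1,3);W=W[np.isfinite(W[:,0])]
print("table",np.median(W[abs(W[:,2])<.006][:,2]))
for y0 in (-.365,-.281,-.197):
    m=(abs(W[:,1]-y0)<.034)&(W[:,2]>.0525)&(W[:,2]<.1); Q=W[m]
    head=Q[Q[:,2]>.058]; st=Q[(Q[:,2]>.0525)&(Q[:,2]<.0565)&(Q[:,0]<head[:,0].min()-.03)]
    if len(st)<10: print(y0,len(st)); continue
    c=np.polyfit(st[:,0],st[:,1],1)
    print(y0,"n",len(st),"tip",np.percentile(st[:,0],1),"slope",c[0],"y@.57",np.polyval(c,.57),"stemtop",np.percentile(st[:,2],90),"head x",np.percentile(head[:,0],[2,98]),"y",np.percentile(head[:,1],[1,99]),"ztop",head[:,2].max())
```

```text
base ((554.347900390625, 234.0494384765625), (165.0435333251953, 224.5081787109375), 15.070205688476562) 9083 0.011420993333009333
table -0.0005934789517232919
table -0.0006317673628491727
-0.365 n 488 tip 0.48766277147777515 slope -0.029727887901160977 y@.57 -0.3701944309553613 stemtop 0.054136885467954095 head x [0.64500412 0.76094952] y [-0.3936766  -0.33269006] ztop 0.0996588095696922
-0.281 n 439 tip 0.48997278735119754 slope -0.02741838081347564 y@.57 -0.28542442178817296 stemtop 0.0541190693859762 head x [0.64797223 0.82088816] y [-0.30355021 -0.24724545] ztop 0.07930786719779098
-0.197 n 451 tip 0.49221212178232365 slope -0.029081020231480313 y@.57 -0.20078004957487033 stemtop 0.054067723908744536 head x [0.65002282 0.82285308] y [-0.23054362 -0.18287365] ztop 0.0793354217474499
```

View pics/both.png

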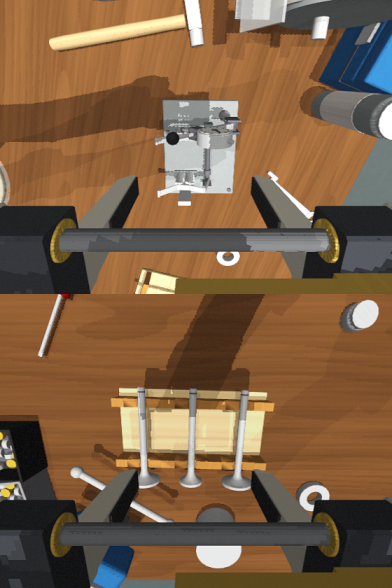

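The composite shows the knob at about (172,138) and the end stop at about (184,198). The rack has the small-headed valve in the middle at (192,480). Next I need the seat's offset within the base.

Run:
```python
from h import *
Ws=[np.load("stand1.npz")["W"].reshape(-1,3)]
for n in ("top","scene"):
    im=cams.get_image(n); Ws.append(cloud(im).reshape(-1,3))
c=np.array([.5543,.2340]);a=np.radians(15.07);R=np.array([[np.cos(a),-np.sin(a)],[np.sin(a),np.cos(a)]])
for i,W in enumerate(Ws):
    W=W[np.isfinite(W[:,0])]; W=W[(abs(W[:,:2]-c)<.16).all(1)]
    m=(W[:,2]>.006)&(W[:,2]<.018); r=cv2.minAreaRect((W[m,:2]*1000).astype(np.float32)); print(i,"base",r)
    L=np.c_[(W[:,:2]-c)@R*1000,W[:,2]*1000]
    L=L[(abs(L[:,0])<110)&(abs(L[:,1])<125)]
    H=L[L[:,2]>60]
    print(" y hist z>60:");h,e=np.histogram(H[:,1],np.arange(-124,124,4));print([(int(x),int(n)) for x,n in zip(e,h) if n])
    def st(nm,Q): print(" ",nm,len(Q), *( [np.round(np.percentile(Q[:,k],[2,50,98]),1) for k in range(3)] if len(Q)>3 else []))
    for lo in range(-110,110,1): pass
    st("stop?",L[(L[:,1]<-75)&(L[:,2]>84)&(L[:,2]<96)])
    st("armA",L[(L[:,1]<-25)&(L[:,1]>-75)&(L[:,2]>80)])
    st("armB",L[(L[:,1]<75)&(L[:,1]>25)&(L[:,2]>80)&(L[:,2]<112)])
    st("rimA",L[(L[:,1]<-25)&(L[:,1]>-75)&(abs(L[:,2]-74.5)<2)])
    st("rimB",L[(L[:,1]<75)&(L[:,1]>25)&(abs(L[:,2]-74.5)<2)])
    st("ind",L[(L[:,1]>68)&(L[:,2]>150)])
```

```text
0 base ((554.347900390625, 234.0494384765625), (165.0435333251953, 224.5081787109375), 15.070205688476562)
 y hist z>60:
[(-100, 25), (-96, 42), (-92, 163), (-88, 44), (-72, 11), (-68, 171), (-64, 177), (-60, 263), (-56, 142), (36, 12), (40, 102), (44, 57), (48, 55), (52, 52), (56, 6), (60, 389), (64, 1054), (68, 1342), (72, 1698), (76, 3513), (80, 5294), (84, 2380), (88, 2514), (92, 9943), (96, 7204), (100, 11337), (104, 10135), (108, 628)]
  stop? 141 [-45.  -32.  -20.1] [-98.  -91.4 -87.6] [85.  89.2 90.9]
  armA 407 [-83.4 -52.6  11.5] [-67.8 -61.4 -55.8] [ 80.1  88.9 106.7]
  armB 174 [-84.4 -74.7 -11.5] [39.9 45.4 52.6] [ 81.  100.7 107. ]
  rimA 63 [-51.4 -24.9  13.1] [-70.1 -56.6 -53.9] [72.5 73.8 76.3]
  rimB 18 [-46.4 -41.4 -22.5] [38.  52.2 53.8] [72.6 73.4 75.5]
  ind 55518 [-75.2  -3.2  52.4] [ 71.5  97.2 107.9] [221.4 434.8 448.1]
1 base ((556.1277465820312, 235.8703155517578), (165.4560546875, 224.5467071533203), 15.120455741882324)
 y hist z>60:
[(-104, 2), (-100, 29), (-96, 29), (-92, 26), (-88, 9), (-72, 22), (-68, 96), (-64, 83), (-60, 89), (-56, 34), (36, 26), (40
[... 577 characters left out ...]
12890625, 274.2249450683594), 77.1088638305664)
 y hist z>60:
[(-104, 2), (-100, 16), (-96, 23), (-92, 21), (-88, 1), (-72, 23), (-68, 68), (-64, 72), (-60, 63), (-56, 10), (36, 34), (40, 79), (44, 70), (48, 63), (52, 5), (64, 12), (68, 142), (72, 110), (76, 126), (80, 113), (84, 85), (88, 39)]
  stop? 38 [-43.2 -28.5 -17.1] [-97.7 -93.  -88.3] [85.  89.2 92.3]
  armA 133 [-80.7 -53.8  14.6] [-67.9 -62.1 -56.4] [ 80.3  89.2 106.5]
  armB 163 [-80.1 -25.7  63.9] [39.8 45.8 73.7] [ 80.4  88.2 108.7]
  rimA 22 [-47.6 -33.1  16.7] [-69.6 -65.2 -55.8] [72.7 74.7 76.4]
  rimB 22 [-49.2 -27.2  38.4] [38.2 42.5 65. ] [72.6 74.9 76.3]
  ind 387 [-40.5  19.2  40.5] [70.7 77.3 88.9] [152.2 217.6 232.7]
```

Run:
```python
from h import *
im=cams.get_image("top"); W=cloud(im).reshape(-1,3); W=W[np.isfinite(W[:,0])]
m=(abs(W[:,1]+.283)<.03)&(W[:,2]>.0515)&(W[:,2]<.057)&(W[:,0]>.48)&(W[:,0]<.62); c=np.polyfit(W[m,0],W[m,1],1)
print("top: y@.57",np.polyval(c,.57),"slope",c[0],"tip",np.percentile(W[m,0],1))
a=np.radians(-1.65); d=np.array([np.cos(a),np.sin(a)])
y=(np.polyval(c,.57)-.2854)/2
g=np.array([.570,y])+d*.008
q=quat(a-np.pi/2)
print(g,solver.solve_ik([*g,.113],q))
ctrl.goto([*g,.22],q); ctrl.set_gripper(.05,55)
ctrl.move_linear([*g,.113],speed=.12)
ctrl.set_gripper(0.0,55); print("w",ctrl.current_gripper_width(),ctrl.current_gripper_force())
ctrl.move_linear([*g,.28],speed=.15); ctrl.wait(.2)
print(ctrl.current_gripper_width(),ctrl.current_wrist_force(),ctrl.current_torque(),ctrl.current_time())
for n in ("scene","top"):
    im=cams.get_image(n)
    for s in cams.silhouettes(im,"valve_small")[:2]:
        Wn=cloud(im)[s["region"]]; Wn=Wn[np.isfinite(Wn[:,0])]; print(n,s["conf"],np.median(Wn,0))
        Q=Wn[(Wn[:,2]>.17)&(Wn[:,2]<.245)]
        if len(Q)>20: print("  z slope",np.polyfit(Q[:,0],Q[:,2],1), np.percentile(Q[:,0],[1,99]))
```

```text
top: y@.57 -0.23914659414094652 slope 0.5588309998656208 tip 0.49004183021761
[ 0.57799668 -0.26250365] [-0.10377169  0.8749109   0.72869528  1.97042374 -0.94701939  0.68109248
 -0.36000038]
w 0.010532283427358942 54.97742772102356
0.010565833146432842 [ 0.63212275 -0.24110292 -1.9730515 ] [ 0.04042936  0.14912886 -0.04846871] 11.3667
scene 0.74 [0.54850795 0.23198887 0.07867093]
scene 0.72 [ 0.64013442 -0.26067979  0.21588319]
  z slope [-0.01161275  0.22238183] [0.51067078 0.66071907]
top 0.62 [ 0.65139511 -0.26003516  0.21871806]
  z slope [ 0.44572641 -0.06926713] [0.6283084  0.65960366]
```

I made a mistake: the top fit was contaminated by the hand, so the grasp was about 23 mm off in y. It still lifted about 0.2 kg. I'll check before going on.

Run:
```python
from h import *
im=cams.get_image("scene"); w=wrist()
np.savez("held.npz",Ws=cloud(im),W=cloud(w))
cv2.imwrite("pics/s2.png",np.vstack([cv2.resize(im["pixels"][90:330,80:360,::-1],(560,480))[60:380], cv2.resize(w["pixels"][:,:,::-1],(373,280))[:, :].copy() if False else cv2.resize(w["pixels"][:,:,::-1],(560,270))]))
W=cloud(w).reshape(-1,3);W=W[np.isfinite(W[:,0])]
Q=W[(W[:,2]>.195)&(W[:,2]<.235)&(abs(W[:,1]+.262)<.03)]; print(len(Q),np.percentile(Q,[1,50,99],axis=0))
print(ctrl.current_ee_pos())
for y0 in (-.365,-.281,-.197):
    Q=W[(abs(W[:,1]-y0)<.04)&(W[:,2]>.0525)&(W[:,2]<.0565)&(W[:,0]<.64)&(W[:,0]>.48)]
    print(y0,len(Q),np.median(Q,0) if len(Q) else '')
```

```text
9250 [[ 0.50654912 -0.28303314  0.20039278]
 [ 0.59840621 -0.26364974  0.21728638]
 [ 0.65798018 -0.24473021  0.23397357]]
[ 0.57798    -0.26253261  0.27993644]
-0.365 755 [ 0.57439303 -0.3691119   0.05321497]
-0.281 0 
-0.197 681 [ 0.57416454 -0.19977781  0.05313191]
```

View pics/s2.png

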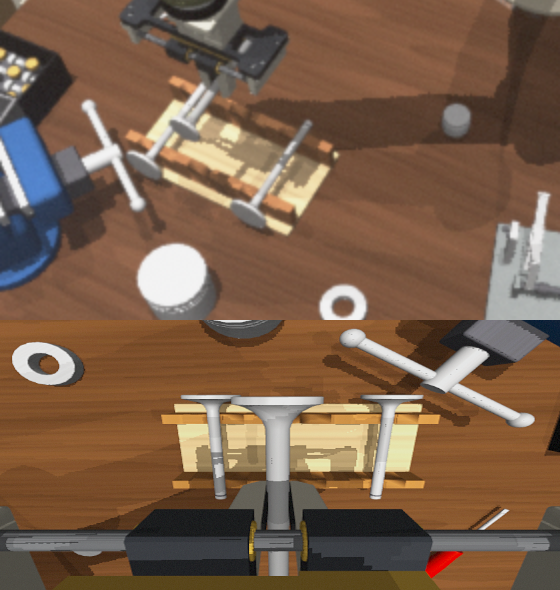

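The valve is held square to the fingers, and both big valves are undisturbed: the stems at (218,450) and (380,450) in the wrist view. Next I'll fit the in-hand stem height and tilt.

Run:
```python
from h import *
from scipy.optimize import least_squares
for k in("W","Ws"):
    W=np.load("held.npz")[k].reshape(-1,3);W=W[np.isfinite(W[:,0])]
    Q=W[(W[:,2]>.195)&(W[:,2]<.235)&(abs(W[:,1]+.263)<.012)&(W[:,0]>.598)&(W[:,0]<.634)]
    f=lambda p:np.hypot(Q[:,1]-p[0]-p[1]*(Q[:,0]-.578),Q[:,2]-p[2]-p[3]*(Q[:,0]-.578))-.006
    r=least_squares(f,[-.263,-.03,.215,0],loss="soft_l1",f_scale=.0005); print(k,len(Q),r.x,np.abs(r.fun).mean())
    H=W[(W[:,2]>.19)&(W[:,2]<.245)&(abs(W[:,1]+.263)<.03)&(W[:,0]>.645)&(W[:,0]<.675)]
    print(" head x",np.percentile(H[:,0],[50,90,99]),"z",np.percentile(H[:,2],[1,99]),"y",np.percentile(H[:,1],[1,99]))
    T=W[(abs(W[:,2]-.215)<.02)&(abs(W[:,1]+.261)<.012)&(W[:,0]<.55)&(W[:,0]>.45)]; print(" tip",len(T),np.percentile(T,[1,50,99],axis=0) if len(T)>3 else '')
```

```text
W 1752 [-0.26307214 -0.02607526  0.21147592 -0.01564109] 0.00037715559535329835
 head x [0.65366996 0.65738355 0.65843027] z [0.21463718 0.23210696] y [-0.28415219 -0.24606094]
 tip 781 [[ 0.50262146 -0.26750513  0.21288317]
 [ 0.51713621 -0.26148737  0.21740025]
 [ 0.5303441  -0.25541707  0.21913502]]
Ws 67 [-0.26289432 -0.02860973  0.2122995  -0.0220989 ] 0.0012204102014716082
 head x [0.65910804 0.66059766 0.66122446] z [0.19257571 0.23202203] y [-0.28273512 -0.24411788]
 tip 29 [[ 0.50853144 -0.26320229  0.21095919]
 [ 0.52203254 -0.25958653  0.21718566]
 [ 0.54778098 -0.25605829  0.21981056]]
```

```bash
cat >> h.py <<'E'
YA=np.radians(15.1); X=np.array([np.cos(YA),np.sin(YA),0]); Y=np.array([-np.sin(YA),np.cos(YA),0]); Z=np.array([0,0,1.])
S=np.array([.5543,.2340,0])+X*-.0313+Y*-.0078+Z*.075
Q=quat(YA)
def L(x,y,z): return S+X*x+Y*y+Z*z   # stand frame rel. seat
def st(): p=np.array(ctrl.current_ee_pos())-S; return np.round([p@X*1e3,p@Y*1e3,p@Z*1e3],1)
E
python3 - <<'E'
from h import *
print(S)
ctrl.goto(L(-.095,.012,.215),Q); ctrl.move_linear(L(-.095,.012,.079),speed=.15); ctrl.wait(.2)
print(st(),ctrl.current_time(),ctrl.current_wrist_force(),ctrl.current_torque(),ctrl.current_gripper_width())
np.save("f0.npy",ctrl.current_wrist_force())
for n in("top","scene"):
    im=cams.get_image(n)
    cv2.imwrite(f"pics/{n}3.png",cv2.resize(im["pixels"][140:300,60:240,::-1] if n=="top" else im["pixels"][160:330,290:480,::-1],None,fx=3,fy=3))
    for s in cams.silhouettes(im,"valve_small")[:2]:
        P=cloud(im)[s["region"]]; P=P[np.isfinite(P[:,0])]-S; P=np.c_[P@X,P@Y,P@Z]*1e3
        print(n,s["conf"],np.percentile(P,[2,50,98],axis=0).round(1).tolist())
w=wrist();P=cloud(w).reshape(-1,3);P=P[np.isfinite(P[:,0])]-S;P=np.c_[P@X,P@Y,P@Z]*1e3
H=P[(abs(P[:,0]+95)<30)&(P[:,1]>75)&(P[:,1]<110)&(abs(P[:,2]-12)<25)];print("head wrist",np.percentile(H,[2,50,98],axis=0).round(1).tolist() if len(H) else '')
E
```

```text
[0.52611264 0.21831552 0.075     ]
[-94.8  12.2  79.6] 14.7083 [ 0.9481008   0.625391   -0.95798476] [-0.08895422  0.02101346 -0.0127949 ] 0.01018455635811134
top 0.59 [[-104.3, -74.0, -77.7], [-94.1, -30.4, 16.4], [-88.3, 18.4, 19.9]]
top 0.5 [[-45.2, -98.9, -67.2], [43.1, 11.4, -62.9], [111.7, 114.1, 153.8]]
head wrist [[-114.5, 75.8, 14.1], [-96.6, 87.3, 24.1], [-78.7, 92.6, 31.4]]
```

Run:
```python
from h import *
f0=np.load("f0.npy")
for x in (-.06,-.04,-.02,0):
    hit=ctrl.move_linear(L(x,.012,.079),speed=.07,threshold=30)
    F=ctrl.current_wrist_force()-f0; print(x,hit,st(),np.round([F@X,F@Y,F@Z],1),np.round(ctrl.current_torque(),2),ctrl.current_time())
    if hit: break
for n in("top","scene"):
    im=cams.get_image(n)
    cv2.imwrite(f"pics/{n}4.png",cv2.resize(im["pixels"][140:300,60:240,::-1] if n=="top" else im["pixels"][160:330,290:480,::-1],None,fx=3,fy=3))
    for l in("keeper","valve_small"):
      for s in cams.silhouettes(im,l)[:1]:
        P=cloud(im)[s["region"]]; P=P[np.isfinite(P[:,0])]-S; P=np.c_[P@X,P@Y,P@Z]*1e3
        print(n,l,s["conf"],np.percentile(P,[2,50,98],axis=0).round(1).tolist())
```

```text
-0.06 False [-60.2  11.9  78.8] [-1.1 -0.6 -0.7] [-0.08  0.09 -0.02] 15.6083
-0.04 False [-39.7  12.   78.9] [-2.2  0.1 -1.7] [-0.07  0.03  0.03] 16.0417
-0.02 False [-20.   12.   78.7] [-3.2 -0.5 -4.2] [-0.07  0.51  0.  ] 16.475
0 False [ 0.2 12.1 78.6] [ -0.8  -0.1 -11.5] [ 0.06 -0.09 -0.07] 16.9083
top keeper 0.88 [[-23.7, -59.2, -64.4], [39.4, -50.6, 13.9], [59.5, 49.8, 57.1]]
top valve_small 0.7 [[-5.2, -75.0, -62.9], [0.4, -30.0, 14.6], [7.0, 8.2, 17.9]]
scene keeper 0.93 [[-22.8, -60.1, -42.3], [48.7, -51.5, 13.5], [60.7, 58.1, 55.6]]
scene valve_small 0.57 [[-24.4, -73.3, -23.0], [3.8, 66.9, 15.9], [18.4, 92.0, 32.1]]
```

View pics/scene4.png

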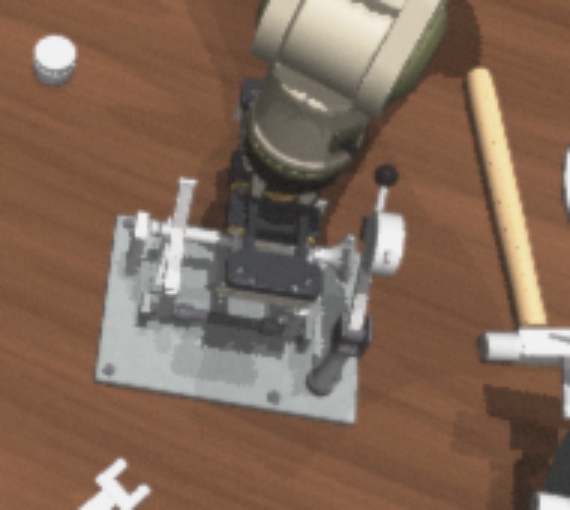

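The crop shows the stem under both raised arms, with the left arm at (180,235) and the robot gripping between the blocks. The keeper force is about 10 N. Next: lower it, slide it to the stop, and release.

Run:
```python
from h import *
def rep(n,hit): 
    F=ctrl.current_wrist_force()-np.load("f0.npy"); print(n,hit,st(),np.round([F@X,F@Y,F@Z],1),np.round(ctrl.current_torque(),2),round(ctrl.current_gripper_width(),4),ctrl.current_time())
x=st()[0]/1e3
rep("low1",ctrl.move_linear(L(0,.012,.070),speed=.04,threshold=20))
rep("low2",ctrl.move_linear(L(0,.012,.062),speed=.02,threshold=8))
z=st()[2]/1e3
rep("stop",ctrl.move_linear(L(0,.002,z),speed=.015,threshold=7))
for n in("top","scene"):
    im=cams.get_image(n)
    for l in("keeper","valve_small"):
      for s in cams.silhouettes(im,l)[:1]:
        P=cloud(im)[s["region"]]; P=P[np.isfinite(P[:,0])]-S; P=np.c_[P@X,P@Y,P@Z]*1e3
        print(n,l,s["conf"],np.percentile(P,[2,50,98],axis=0).round(1).tolist())
```

```text
low1 False [ 0.  12.  69.8] [-2.1  1.7 -7.7] [0.02 0.24 0.01] 0.0105 17.5833
low2 True [ 0.6 11.9 67.4] [-0.8  0.3  5. ] [ 0.    0.02 -0.07] 0.0106 17.8583
stop True [ 0.6 11.6 67.4] [-1.1  0.2  7. ] [ 0.    0.07 -0.03] 0.0105 18.175
top keeper 0.89 [[-41.5, -58.9, -64.2], [21.8, -51.6, 8.5], [56.0, 6.8, 39.6]]
top valve_small 0.5 [[-4.7, -74.5, -63.9], [0.8, -28.7, 4.0], [12.7, -1.0, 7.0]]
scene keeper 0.82 [[-39.2, -60.1, -63.1], [48.5, -50.1, -11.7], [56.3, 61.2, 37.1]]
scene valve_small 0.61 [[-9.2, -75.1, -3.6], [4.7, 37.5, 4.9], [18.6, 88.7, 18.7]]
```

Run:
```python
from h import *
def rep(n,hit): 
    F=ctrl.current_wrist_force()-np.load("f0.npy"); print(n,hit,st(),np.round([F@X,F@Y,F@Z],1),np.round(ctrl.current_torque(),2),round(ctrl.current_gripper_width(),4),ctrl.current_time())
z=.0672
for y in (.010,.0085,.007,.0055,.004,.0025):
    h=ctrl.move_linear(L(.0006,y,z),speed=.015,threshold=14); rep(y,h)
    F=(ctrl.current_wrist_force()-np.load("f0.npy"))@Y
    if h or F>10: break
```

```text
0.01 False [ 0.8 10.7 67.5] [-3.   5.1  6. ] [ 0.93  0.65 -0.1 ] 0.0106 18.775
0.0085 False [ 0.8  9.5 67.4] [-1.8  5.3  6.1] [ 1.16  0.75 -0.03] 0.0103 19.025
0.007 False [ 0.8  8.4 67.4] [-1.8  7.1  5.2] [ 1.45  0.73 -0.13] 0.0106 19.275
0.0055 False [ 0.8  8.3 67.4] [-2.1 11.   6.2] [ 2.34  0.94 -0.13] 0.0103 19.525
```

The stem has reached the stop: the force rises and the hand stalls at y = 8.3, where 8 was expected. Releasing now and checking.

Run:
```python
from h import *
ctrl.set_gripper(.035,10); ctrl.wait(.2)
p=st()/1e3
ctrl.move_linear(L(p[0],p[1],.19),speed=.15)
ctrl.goto(L(-.12,.0,.25),Q); ctrl.set_gripper(0,20); ctrl.wait(.2)
print(st(),ctrl.current_time())
for n in("top","scene"):
    im=cams.get_image(n)
    cv2.imwrite(f"pics/{n}5.png",cv2.resize(im["pixels"][140:300,60:240,::-1] if n=="top" else im["pixels"][160:330,290:480,::-1],None,fx=3,fy=3))
    C=cloud(im)-S; C=np.stack([C@X,C@Y,C@Z],-1)*1e3
    for l in("keeper","valve_small","indicator"):
      for s in cams.silhouettes(im,l)[:1]:
        P=C[s["region"]]; P=P[np.isfinite(P[:,0])]
        print(n,l,s["conf"],np.percentile(P,[2,50,98],axis=0).round(1).tolist())
    px=im["pixels"].astype(int).max(2); m=(px<70)&(abs(C[:,:,1]-88)<14)&(C[:,:,2]>70)&(C[:,:,2]<180)&(C[:,:,0]<30)&(C[:,:,0]>-70)
    P=C[m]; print("knob",len(P),np.percentile(P,[5,50,95],axis=0).round(1).tolist() if len(P)>3 else '')
    m=(abs(C[:,:,0])<8)&(C[:,:,1]<110)&(C[:,:,1]>-78)&(C[:,:,2]>2)&(C[:,:,2]<8.5);P=C[m]
    print("stem",len(P),np.percentile(P[:,1],[1,99]) if len(P) else '',np.polyfit(P[:,1],P[:,2],1) if len(P)>5 else '')
```

```text
[-120.   -0.  250.] 22.8417
top keeper 0.64 [[-40.6, -58.7, -40.3], [27.6, -10.6, 8.7], [54.1, 62.2, 38.8]]
top valve_small 0.88 [[-4.6, -70.5, 0.5], [1.1, 26.4, 4.7], [16.0, 88.4, 19.6]]
top indicator 0.87 [[-9.4, 79.6, 57.1], [42.9, 84.5, 135.4], [83.4, 96.9, 157.0]]
knob 106 [[-12.9, 80.0, 104.8], [-4.5, 83.2, 141.8], [27.4, 91.5, 148.0]]
stem 342 [-74.29589134  78.76078802] [2.74625289e-03 4.86937298e+00]
scene keeper 0.65 [[-88.5, -60.1, -77.5], [22.2, -1.7, 6.5], [56.1, 68.9, 39.2]]
scene valve_small 0.75 [[-9.1, -75.0, -3.0], [3.5, 23.2, 4.5], [17.2, 87.8, 19.7]]
scene indicator 0.63 [[-31.7, 78.5, -77.0], [54.1, 86.4, 132.3], [91.3, 135.0, 157.6]]
knob 48 [[-10.7, 78.8, 111.8], [-3.1, 84.8, 143.7], [25.2, 92.5, 149.0]]
stem 197 [-75.06590427  78.1176328 ] [0.00497888 4.94260387]
```

View pics/top5.png

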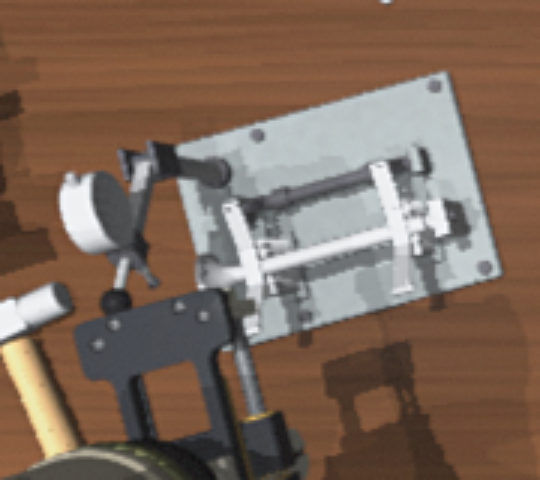

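View pics/scene5.png

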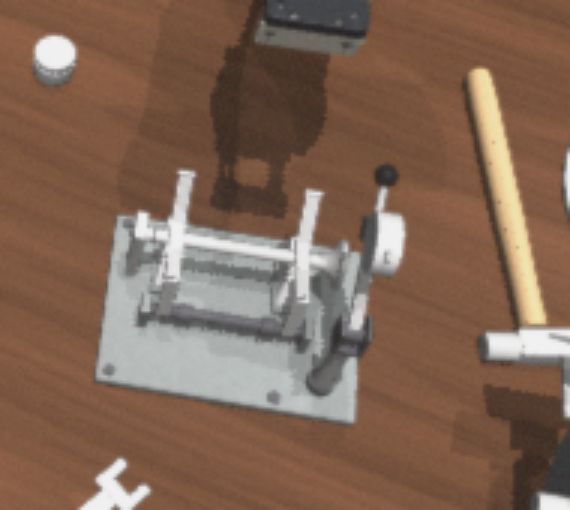

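The valve is seated: its top ridge is about 5 mm above seat height and level, the tip is at the stop, and the head face is at 88–89 mm. The arms are closed on the stem and the knob shows at (385,175). Fitted indicator angle is about 0.75 rad. Next, press the knob down along its arc.

Run:
```python
from h import *
def tcp(th,dz=0): return L(.085-.130*np.cos(th),.087,.050+.130*np.sin(th)+.009+.084+dz)
ctrl.goto(tcp(.80,.025),Q); ctrl.wait(.2)
f0=ctrl.current_wrist_force()
def rep(n,h):
    F=ctrl.current_wrist_force()-f0; print(n,h,st(),np.round([F@X,F@Y,F@Z],1),ctrl.current_time())
rep("pre",0)
for th in (.80,.70,.6,.5,.4,.3,.2,.1,.04):
    h=ctrl.move_linear(tcp(th),speed=.06,threshold=15); rep(th,h)
    if h: break
else:
    h=ctrl.move_linear(tcp(0,-.006),speed=.02,threshold=14); rep("end",h)
```

```text
pre 0 [ -6.3  86.1 261.5] [0. 0. 0.] 24.075
0.8 False [ -5.6  86.9 236. ] [1.4 1.  0.8] 24.6417
0.7 False [-14.9  87.1 226.6] [0.  0.6 0.8] 25.0083
0.6 False [-22.4  87.  216.2] [0.2 0.7 1.5] 25.375
0.5 False [-29.3  87.  205. ] [0.9 0.6 0.5] 25.7417
0.4 False [-35.   86.9 193.3] [1.1 0.  0.9] 26.1083
0.3 False [-39.4  87.  181. ] [0.8 0.6 1.5] 26.475
0.2 False [-42.6  86.9 168.4] [0.9 0.3 1.1] 26.8417
0.1 False [-44.5  86.9 155.6] [1.  0.5 0.2] 27.2083
0.04 False [-45.   87.  147.8] [ 2.  -0.3  0.5] 27.4917
end True [-45.   86.9 142.7] [-1.4  0.3 12.9] 27.8833
```

Run:
```python
from h import *
ctrl.move_linear(L(-.045,.087,.20),speed=.1)
ctrl.goto(L(-.15,.03,.25),Q); ctrl.wait(.3)
print(ctrl.current_time())
for n in("top","scene"):
    im=cams.get_image(n)
    cv2.imwrite(f"pics/{n}6.png",cv2.resize(im["pixels"][160:330,290:480,::-1],None,fx=3,fy=3)) if n=="scene" else 0
    C=cloud(im)-S; C=np.stack([C@X,C@Y,C@Z],-1)*1e3
    for l in("keeper","valve_small","indicator"):
      for s in cams.silhouettes(im,l)[:1]:
        P=C[s["region"]]; P=P[np.isfinite(P[:,0])]
        print(n,l,s["conf"],np.percentile(P,[2,50,98],axis=0).round(1).tolist())
    px=im["pixels"].astype(int).max(2); m=(px<70)&(abs(C[:,:,1]-88)<14)&(C[:,:,2]>30)&(C[:,:,2]<80)&(C[:,:,0]<-25)&(C[:,:,0]>-70)
    P=C[m]; print("knob",len(P),np.percentile(P,[5,50,95],axis=0).round(1).tolist() if len(P)>3 else '')
    m=(abs(C[:,:,0])<8)&(C[:,:,1]<110)&(C[:,:,1]>-78)&(C[:,:,2]>2)&(C[:,:,2]<8.5);P=C[m]
    print("stem",len(P),np.percentile(P[:,1],[1,99]) if len(P) else '',np.polyfit(P[:,1],P[:,2],1) if len(P)>5 else '')
```

```text
29.4917
top keeper 0.89 [[-41.7, -58.7, -41.5], [21.4, 3.2, 9.0], [54.9, 62.0, 40.3]]
top valve_small 0.72 [[-16.1, -71.7, -3.5], [-0.0, 65.5, 4.8], [16.2, 89.2, 18.8]]
top indicator 0.69 [[-45.8, 79.7, 42.6], [5.7, 85.2, 72.3], [85.8, 98.3, 108.3]]
knob 56 [[-50.2, 80.9, 49.2], [-44.3, 85.1, 56.0], [-37.7, 91.9, 58.9]]
stem 346 [-74.0479857   79.28706238] [3.42194676e-03 4.80550307e+00]
scene keeper 0.62 [[-38.8, -60.0, -40.1], [31.5, -7.4, 8.4], [56.1, 58.4, 37.5]]
scene valve_small 0.88 [[-5.0, -74.9, -2.0], [4.2, 19.4, 4.5], [17.2, 85.8, 16.3]]
scene indicator 0.63 [[-81.1, 78.5, -76.0], [13.1, 86.2, 57.7], [87.4, 109.7, 109.9]]
knob 17 [[-47.9, 80.2, 46.0], [-42.2, 83.8, 53.9], [-38.4, 87.6, 58.6]]
stem 198 [-76.01529562  76.4533383 ] [3.40720306e-04 5.01089724e+00]
```

View pics/scene6.png

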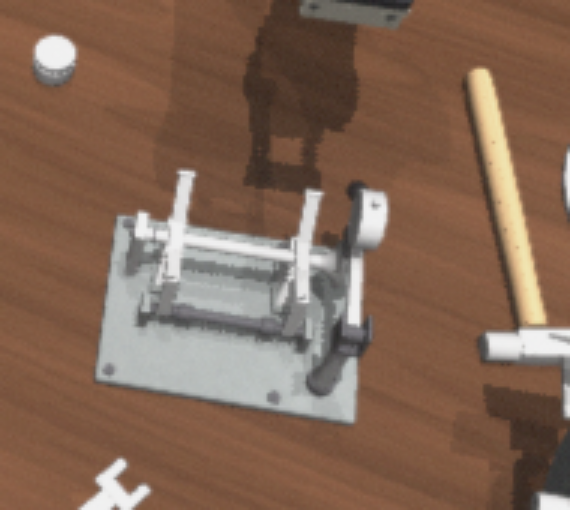

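The arm is down: the knob top is 59 mm above the seat, as expected on the stop. The valve is still home under the closed keeper, so I'm handing in.

```bash
python3 -c "
from cell import ctrl
print(ctrl.job_done())"
```

```text
the job is handed in; nothing more can be done
None
```

The smallest valve is home in both V-blocks with its tip at the end stop, the keeper is closed on the stem, and the indicator is down on the head. The two big valves are still lying in the rack, and the job was handed in at about 29.5 s of the 54 s allowed; the hand-in call gave no verdict.

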